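Dip the level gauge into the blue jar

ROBOT

A 6-joint arm with a two-finger parallel gripper is mounted at the origin on the work surface. World frame = base frame: x ahead of the robot, y to its left, z up, the work surface at z = 0. Lengths are in mm, angles in rad, forces in N, time in s.
With the tool pointing down it reaches from about 350 to 975 mm from the base axis. Payload 7.1 kg.
Tool frame: the origin (TCP) lies at the very end of the fingers, on their centre line; the grasp point (between the pads) lies 19 mm behind it; z points along the fingers, y is the direction in which the jaws open and shut (so a half turn about z gives the same grasp; the last joint's range is limited). The gripper opens to 88 mm and grips with 3 to 60 N. Pads are 20 mm wide; open, the fingers measure 115 mm over their backs; the gripper's body (75 mm by 178 mm) begins 61 mm behind the grasp point.
Start: joints at [1.324, 0.423, 1.63, -0, 1.089, -0.019], TCP at [141.116, 608.844, 222.675] pointing down, gripper open.
Joint ranges: [-3, 3], [-0.9, 2.11], [0.09, 2.58], [-1.31, 4.45], [0.11, 2.69], [-2.54, 2.54]. Speed limits (rad/s): [2.39, 2.39, 3.01, 3.14, 3.14, 3.14].

INTERFACE

Orientations are given as a rotation vector (axis times angle).
In Python, from workcell import readout, imaging, close_job gives the robot as it stands.
- The arm moves only by the tool carry_out, never from a script. Its argument "rows" is a list of rows, each a list of 3 entries, a list of its own where there are three numbers: the shift along the tool's x, y, z in m, then the turn, a rotation vector about the tool's x, y, z in rad, then the closure, from 0 (fully open) to 1 (shut). In form: [[[dx, dy, dz], [wx, wy, wz], hand], ...]. A call has 1 to 12 rows; each row shifts and turns the commanded pose from where the row before left it, along the tool's axes as they then stand; what a row does not reach is not made up. A row lasts 1/12 s, in which the tool goes at most 41.7 mm and 7.16 degrees, less where a joint would pass 70% of its speed; a pose out of reach is approached as far as the arm can. A call with a gripper value outside its range is refused whole. The fingers move at their own pace and stop on an object; the grip force is fixed at half the most. Time passes only in rows, so rows that do not move let the fingers close. It gives the time, the measured TCP pose, the force and the opening at its end, in the units of the state.
- readout.get_obs(): the state, without advancing time (a new reading comes with each control period).
- imaging.get_image(name): name is "scene" or "top"; returns the picture (480x640x3 uint8, red, green, blue); there is no depth.
- imaging.camera_params(name): a dict with "fx", "fy", "cx", "cy" (pixels), "k1" (the pictures are not rectified: a ray, as slopes to the right and down, at radius r is drawn at 1 + k1 r^2 times it, then the intrinsics apply), "rvec" (rotation vector, rad) and "tvec" (3), from world to camera coordinates, as OpenCV has them. Camera axes: x right, y down, z forward; pixel columns grow to the right and rows downward; lengths in mm; the calibration is good to about 2 mm. A picture is of the moment at which its call begins. camera_params takes no time and is no camera call.
- close_job(): hands the job in, once; it reports no verdict.
The state is a dict: "t": time; "qpos": joint angles; "qvel": joint speeds; "joint_torque": joint torques, N m; "ee_pos": TCP position; "orientation": TCP orientation; "ft_force": force on the tool from outside, world axes, zero at the start; "moment": the same for the moment, N m; "width": finger opening in mm.
Only numpy, scipy, OpenCV 4.12 (cv2) and the standard library are available. Lean on these libraries where they do the work, as an engineer would, in place of code of your own. Each camera call takes 0.05 s, during which the arm holds its last target.

TASK

Check the fill of the blue jar: take the orange-handled level gauge from its bamboo stand, put its flat blade down through the slot in the blue jar's lid and, without dropping it, lower it until its stop collar rests flat on the lid. Let go and leave it standing there; leave all three jars standing where they are on the turntable.

Things in the scene. Friction and masses are not known exactly. Their poses are not given: they have to be found in the camera images.
- gauge: Level gauge (sizes in mm) upright in a slot of a fixed bamboo stand, its collar resting on the stand's top, 80 above the shelf; lifts out upward. Origin: centre of the collar's underside; z up, x along blade width, y across thickness. Steel blade 30 (x) by 4 (y), reaching 70 below origin; dark collar 64 by 44, z 0 to 6; orange handle 28 (x) by 16 (y), z 6 to 68, gripped across y. 0.14 kg. Same after a half turn.
- blue_jar: Blue round ceramic jar, the one to gauge: 94 mm across, lid 100, 110 tall. Origin: centre of underside; z up. Lid fixed on, one central slot 50 long (jar x) by 22 wide (jar y), 10 deep, hollow empty jar below. Loose, about 0.8 kg, on a locked bamboo turntable (330 across, top at 30): lid top 140 above the shelf. The collar is larger than the slot: home, gauge origin is 110 above jar origin.
- white_jar: White jar on the same turntable, same shape, size, slot and origin as the blue one; not to be gauged or moved.
- terracotta_jar: Terracotta-coloured jar on the same turntable, same shape, size, slot and origin as the blue one; not to be gauged or moved.
Things that resemble listed ones, but are neither listed nor needed, are in the scene too. Leave any green look-alike of the blue_jar alone.

How it is judged:
By the outcome, as a careful person would: the job done as asked, in the order asked, and still so for the second after the job is handed in, with the robot touching nothing.
It also fails if it takes over 38 s, if anything falls off the work surface, if the arm or the gripper's body presses on something with over 40 N, if the wrist force passes 120 N, or if a joint passes its speed limit or range.

## Working session

There is one attempt and no reset: what is moved stays moved. The work goes in short steps, Python scripts to look and compute and a tool call to move; the robot and the scene stay as the last step left them, time stands still between calls to the robot, and variables do not carry over. Pictures are saved under pics/ and viewed, and the job is handed in when it is done.

Besides the shell and the picture viewer there is one more tool, called after ">>>" as a command line: name --argument value ..., lists and objects as JSON in quotes. carry_out: Moves the arm, as the interface text tells. Its arguments: {"type":"object","properties":{"rows":{"type":"array","items":{"type":"array"}}},"required":["rows"]}

```bash
ls; mkdir -p pics
python3 - <<'E'
from workcell import readout, imaging
import cv2
for n in ("scene","top"):
    im=imaging.get_image(n); cv2.imwrite(f"pics/{n}0.png",im[:,:,::-1]); print(n,imaging.camera_params(n))
print(readout.get_obs())
E
```

```text
pics
scene {'fx': 608.9321378500972, 'fy': 608.9321378500972, 'cx': 319.07501604650827, 'cy': 243.6160623048485, 'k1': -0.15663272735397904, 'rvec': array([ 2.0825013 ,  1.2433035 , -0.50952681]), 'tvec': array([-210.3478179 , -316.11118523, 1767.6065954 ])}
top {'fx': 520.7116051504878, 'fy': 520.7116051504878, 'cx': 321.49527184531667, 'cy': 233.54341047059984, 'k1': -0.08552445536978354, 'rvec': array([ 2.14764832, -2.08944342,  0.19347682]), 'tvec': array([-36.91857182, 554.02405311, 915.76388416])}
{'t': 0.1, 'qpos': array([ 1.32402323e+00,  4.23771831e-01,  1.63056879e+00,  1.66181477e-05,
        1.08863661e+00, -1.89673287e-02]), 'qvel': array([-6.11647045e-05, -9.50731670e-04, -2.25531810e-03, -9.70987551e-04,
        2.20563172e-03,  9.85811804e-04]), 'joint_torque': array([-3.18566181e-04, -5.45611346e+01, -2.74326289e+01,  6.45161723e-02,
        1.88084564e-02, -2.73510750e-05]), 'ee_pos': array([140.98087044, 608.38748183, 221.9924131 ]), 'orientation': array([-3.57052665e-01, -3.12103653e+00,  2.15252736e-03]), 'ft_force': array([-0.23156402, -0.44217334, -0.87397295]), 'moment': array([ 0.01103474, -0.01350035,  0.0029165 ]), 'width': 88.04488748013381}
```

View pics/scene0.png

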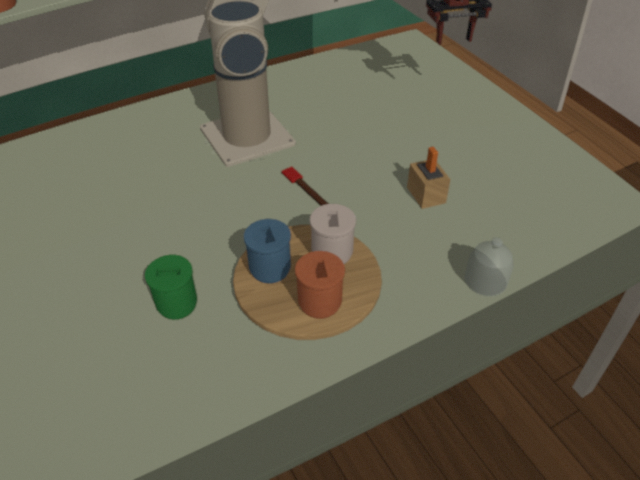

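View pics/top0.png

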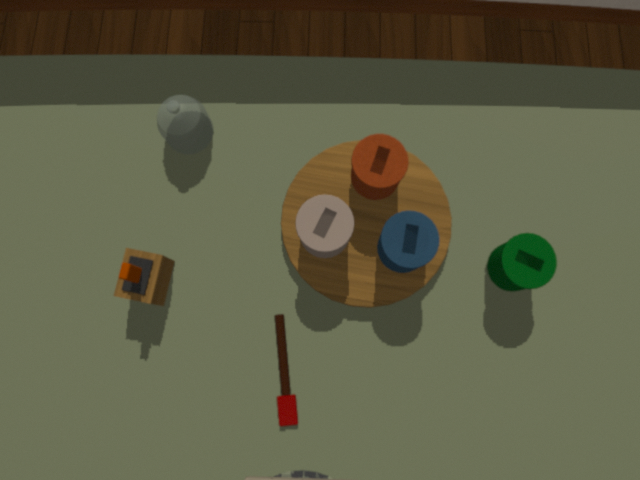

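The top view shows the blue jar's lid at about (409,237), with white at (325,224), terracotta at (380,163) and the green look-alike at (528,262). The orange gauge handle is at (130,272) in its stand. A glass bell jar stands at (185,122) and a red-bladed tool lies on the table at (287,370). I'll enlarge both targets next.

```bash
cat > h.py <<'E'
import numpy as np, cv2
from workcell import imaging
def P(n): 
    p=imaging.camera_params(n); R=cv2.Rodrigues(p["rvec"])[0]; return p,R,np.array(p["tvec"])
def ray(n,uv):
    p,R,t=P(n); K=np.array([[p["fx"],0,p["cx"]],[0,p["fy"],p["cy"]],[0,0,1]])
    q=cv2.undistortPoints(np.array(uv,float).reshape(-1,1,2),K,np.array([p["k1"],0,0,0,0.])).reshape(-1,2)
    d=np.c_[q,np.ones(len(q))]@R; return -R.T@t,d
def onz(n,uv,z):
    c,d=ray(n,uv); return c+d*((z-c[2])/d[:,2:3])
def proj(n,X):
    p,R,t=P(n); K=np.array([[p["fx"],0,p["cx"]],[0,p["fy"],p["cy"]],[0,0,1]])
    return cv2.projectPoints(np.array(X,float).reshape(-1,1,3),R and 0 if False else cv2.Rodrigues(R)[0],t,K,np.array([p["k1"],0,0,0,0.]))[0].reshape(-1,2)
E
python3 - <<'E'
import cv2
t=cv2.imread("pics/top0.png"); s=cv2.imread("pics/scene0.png")
f=lambda im,x,y,w,h:cv2.resize(im[y:y+h,x:x+w],(400,300),interpolation=cv2.INTER_CUBIC)
import numpy as np
a=np.vstack([np.hstack([f(t,369,204,80,60),f(t,105,240,80,60)]),np.hstack([f(s,230,212,80,60),f(s,390,142,80,60)])])
a=np.clip(a.astype(float)*1.4,0,255).astype('uint8')
cv2.imwrite("pics/crop0.png",a)
E
```

```text
(no output)
```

View pics/crop0.png

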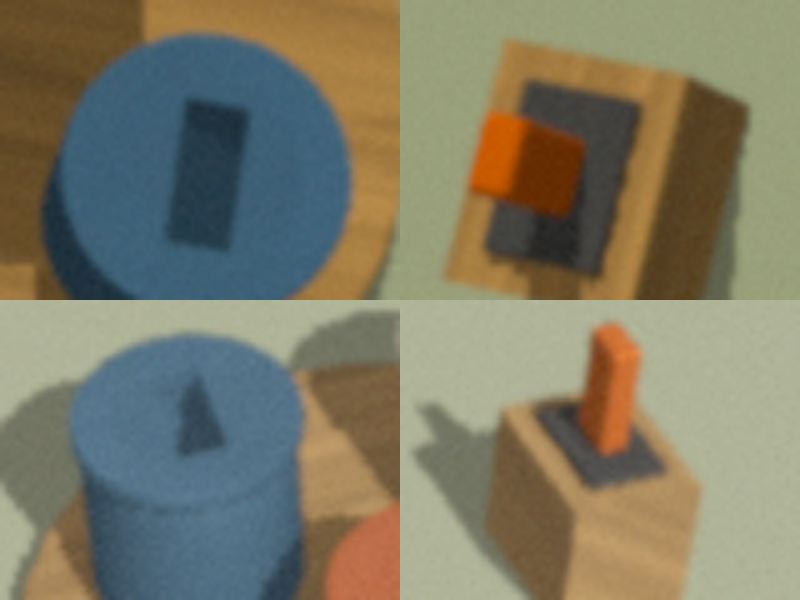

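Candidates in the top view: the blue jar at (409,237), white at (325,224), terracotta at (380,163) and green at (528,262). Only (409,237) is blue with a slotted lid, and the crop confirms it. The orange-handled gauge stands on a dark collar in the bamboo stand at (130,272). The red tool lying at (287,370) is not it.

Run:
```python
import cv2,numpy as np
from h import *
im=cv2.imread("pics/top0.png"); hsv=cv2.cvtColor(im,cv2.COLOR_BGR2HSV)
# lid slot (blue hue dark)
c,d=ray("top",[[0,0]]); print("topcam",c)
c,d=ray("scene",[[0,0]]); print("scenecam",c)
def quad(name,pts,z):
    X=onz("top",pts,z)[:,:2]; e=[X[(i+1)%4]-X[i] for i in range(4)]
    print(name,"centre",X.mean(0).round(1),"edges",[round(float(np.linalg.norm(v)),1) for v in e],"dirdeg",[round(float(np.degrees(np.arctan2(v[1],v[0]))%180),1) for v in e])
quad("slot",np.array([(187,98),(248,110),(228,250),(166,240)])/5+(368.6,203.6)+0.0,140)
quad("collar",np.array([(125,80),(240,103),(200,277),(85,250)])/5+(104.6,239.6),86)
quad("htop",np.array([(90,112),(128,120),(112,202),(70,190)])/5+(104.6,239.6),148)
# lid ellipse via mask
for nm,lo,hi,box,z in (("blue",(95,80,60),(115,255,255),(375,205,445,275),140),):
    m=cv2.inRange(hsv,lo,hi); k=np.zeros_like(m);x0,y0,x1,y1=box;k[y0:y1,x0:x1]=m[y0:y1,x0:x1]
    cs=max(cv2.findContours(k,0,1)[0],key=cv2.contourArea); p=cs.reshape(-1,2).astype(float)
    X=onz("top",p,z)[:,:2].astype(np.float32); print("bbox",p.min(0),p.max(0))
    # robust circle r=50 fit using points on upper/right side
    from scipy.optimize import least_squares
    r=least_squares(lambda q:np.hypot(*(X-q[:2]).T)-50,X.mean(0),loss="soft_l1",f_scale=1.); print("circle",r.x.round(1),np.abs(r.fun).round(0)[::10])
# slot dark mask
v=hsv[...,2]; 
reg=np.zeros(v.shape,np.uint8); cv2.circle(reg,(409,237),18,255,-1)
vals=v[reg>0]; th,_=cv2.threshold(vals.reshape(-1,1),0,255,cv2.THRESH_OTSU); print("otsu",th)
m=((v<th)&(reg>0)).astype(np.uint8); cs=max(cv2.findContours(m,0,1)[0],key=cv2.contourArea)
print("minrect",cv2.minAreaRect(cs), "mom",[cv2.moments(m,True)[k]/m.sum() for k in("m10","m01")])
ys,xs=np.nonzero(m); X=onz("top",np.c_[xs,ys].astype(float),140)[:,:2]; print("slot mask c",X.mean(0)); w,V=np.linalg.eigh(np.cov(X.T)); print(np.sqrt(12*w),np.degrees(np.arctan2(V[1],V[0]))%180)
# handle top bright orange
m=((hsv[...,0]<14)&(hsv[...,1]>150)&(v>120)); m[:,:100]=0;m[:,170:]=0;m[:240]=0;m[300:]=0
m2=m; ys,xs=np.nonzero(m2); print("orange bright",len(xs)); X=onz("top",np.c_[xs,ys].astype(float),148)[:,:2]; print(X.mean(0)); w,V=np.linalg.eigh(np.cov(X.T)); print(np.sqrt(12*w),np.degrees(np.arctan2(V[1],V[0]))%180)
```

```text
topcam [ 372.64406643  -31.22410496 1003.5390271 ]
scenecam [1389.97138736 -510.16548852 1037.45663942]
slot centre [ 533.7 -172.3] edges [21.1, 48.8, 21.1, 49.5] dirdeg [80.2, 171.7, 82.2, 171.6]
collar centre [463.9 306. ] edges [43.7, 63.4, 43.6, 62.3] dirdeg [80.7, 171.6, 79.3, 171.7]
htop centre [464.2 305.2] edges [13.6, 27.8, 15.2, 26.8] dirdeg [80.3, 174.0, 76.6, 170.7]
bbox [381. 212.] [437. 267.]
circle [ 532.8 -170.9] [2. 3. 2. 2. 2. 2. 2. 2. 1. 3. 3. 3. 3. 2. 2. 3.]
otsu 68.0
minrect ((410.086669921875, 238.4364013671875), (12.772804260253906, 28.81484031677246), 8.746161460876465) mom [np.float64(410.05945945945945), np.float64(238.43513513513514)]
slot mask c [ 533.7542063  -172.28957515]
[21.61639833 49.87944026] [ 80.80414571 170.80414571]
orange bright 56
[465.70108851 306.87599376]
[14.03652361 23.82338795] [ 84.91617957 174.91617957]
```

```bash
cat > mv.py <<'E'
import numpy as np
from scipy.spatial.transform import Rotation as Ro
from workcell import readout
def plan(target,yaw,R=None):
    o=readout.get_obs(); p=o["ee_pos"]; R=Ro.from_rotvec(o["orientation"]).as_matrix()
    y0=np.degrees(np.arctan2(R[1,0],R[0,0])); dyaw=(yaw-y0+90)%180-90
    print("t",round(o["t"],2),"tcp",p.round(1),"toolx",y0.round(2),"zaxis",R[:,2].round(4),"F",o["ft_force"].round(1),"M",o["moment"].round(2),"w",o["width"].round(1),"q",o["qpos"].round(2))
    d=R.T@(np.array(target)-p); print("tool shift mm",d.round(1),"tool wz rad",round(float(-np.radians(dyaw)),4))
    # correction to vertical
    Rt=np.array([[np.cos(np.radians(y0+dyaw)),np.sin(np.radians(y0+dyaw)),0],[np.sin(np.radians(y0+dyaw)),-np.cos(np.radians(y0+dyaw)),0],[0,0,-1]]).reshape(3,3)
    print("full rotvec",Ro.from_matrix(R.T@Rt).as_rotvec().round(4))
E
python3 - <<'E'
from mv import *; from h import *
plan((464,305.8,190),171.4)
print(proj("scene",[[533.7,-172.3,140],[464,305.8,148],[464,305.8,86]]).round(1))
E
```

```text
Traceback (most recent call last):
  File "mv.py", line 7, in plan
    print("t",round(o["t"],2),"tcp",p.round(1),"toolx",y0.round(2),"zaxis",R[:,2].round(4),"F",o["ft_force"].round(1),"M",o["moment"].round(2),"w",o["width"].round(1),"q",o["qpos"].round(2))
                                                                                                                                                   ^^^^^^^^^^^^^^^^
AttributeError: 'float' object has no attribute 'round'
```

```bash
sed -i 's/o\["width"\].round(1)/round(o["width"],1)/' mv.py
python3 - <<'E'
from mv import *; from h import *
plan((464,305.8,190),171.4)
print(proj("scene",[[533.7,-172.3,140],[464,305.8,148],[464,305.8,86]]).round(1))
E
```

```text
t 0.1 tcp [141.  608.4 222. ] toolx 166.95 zaxis [-4.0e-04 -1.3e-03 -1.0e+00] F [-0.2 -0.4 -0.9] M [ 0.01 -0.01  0.  ] w 88.0 q [ 1.32  0.42  1.63  0.    1.09 -0.02]
tool shift mm [-383.  -221.8   32.3] tool wz rad -0.0777
full rotvec [-0.0014 -0.0001 -0.0777]
[[267.4 233.4]
 [433.  148.8]
 [429.9 168.6]]
```

>>> carry_out --rows '[[[-0.02,-0.011,0.001],[0,0,0],0.4],[[-0.032,-0.018,0.002],[0,0,0],0.4],[[-0.033,-0.02,0.003],[0,0,0],0.4],[[-0.034,-0.02,0.003],[0,0,0],0.4],[[-0.034,-0.02,0.003],[0,0,0],0.4],[[-0.034,-0.02,0.003],[0,0,0],0.4],[[-0.034,-0.02,0.003],[0,0,0],0.4],[[-0.034,-0.02,0.003],[0,0,0],0.4],[[-0.034,-0.02,0.003],[0,0,0],0.4],[[-0.034,-0.02,0.003],[0,0,0],0.4],[[-0.034,-0.018,0.003],[0,0,0],0.4],[[-0.02,-0.012,0.001],[0,0,0],0.4]]'

```text
t: 1.1
ee_pos: [461.0, 307.8, 191.1]
orientation: [0.36, 3.121, -0.001]
ft_force: [0.2, -0.2, -0.3]
width: 52.3
```

```bash
python3 -c "
from mv import *
plan((464,305.8,190),171.4)"
```

```text
t 1.1 tcp [461.  307.8 191.1] toolx 166.85 zaxis [-0.e+00 -7.e-04 -1.e+00] F [ 0.2 -0.2 -0.3] M [ 0.09 -0.01  0.06] w 52.3 q [ 0.57  0.36  1.81 -0.    0.97 -0.77]
tool shift mm [-3.4 -1.2  1.1] tool wz rad -0.0793
full rotvec [-0.0007  0.0001 -0.0793]
```

>>> carry_out --rows '[[[-0.004,-0.002,0],[0,0,-0.04],0.4],[[0,0,0],[0,0,-0.039],0.4],[[0,0,0],[0,0,0],0.4],[[0,0,0],[0,0,0],0.4]]'

```text
t: 1.43
ee_pos: [462.2, 307.3, 191.4]
orientation: [-0.236, -3.132, 0.001]
ft_force: [-0.6, 0.4, 0.3]
width: 53.0
```

Run:
```python
from mv import *; from workcell import imaging; import cv2,numpy as np
plan((464,305.8,101),171.4)
t=imaging.get_image("top")[...,::-1];s=imaging.get_image("scene")[...,::-1]
f=lambda im,x,y:cv2.resize(im[y:y+120,x:x+160],(400,300),interpolation=cv2.INTER_CUBIC)
cv2.imwrite("pics/a1.png",np.hstack([f(t,60,210),f(s,350,90)]))
```

```text
t 1.43 tcp [462.2 307.3 191.4] toolx 171.39 zaxis [-6.e-04 -3.e-04 -1.e+00] F [-0.6  0.4  0.3] M [ 0.03 -0.04 -0.  ] w 53.0 q [ 0.57  0.36  1.81  0.    0.97 -0.86]
tool shift mm [-2.1 -1.2 90.4] tool wz rad -0.0001
full rotvec [-0.0004 -0.0005 -0.0001]
```

View pics/a1.png

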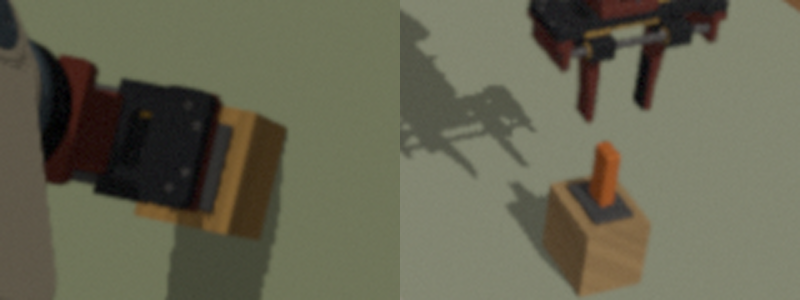

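The scene view shows the open fingers straddling the orange handle at about (592,165) in the crop, lined up with it. I'm descending now.

>>> carry_out --rows '[[[-0.002,-0.001,0.008],[0,0,0],0.4],[[0,0,0.014],[0,0,0],0.4],[[0,0,0.014],[0,0,0],0.4],[[0,0,0.014],[0,0,0],0.4],[[0,0,0.014],[0,0,0],0.4],[[0,0,0.013],[0,0,0],0.4],[[0,0,0.008],[0,0,0],0.4],[[0,0,0.004],[0,0,0],0.4],[[0,0,0],[0,0,0],0.4],[[0,0,0],[0,0,0],0.4]]'

```text
t: 2.37
ee_pos: [464.3, 306.4, 102.8]
orientation: [0.233, 3.133, 0.0]
ft_force: [-0.0, 0.2, -0.0]
width: 52.6
```

Run:
```python
from mv import *; from workcell import imaging; import cv2,numpy as np
plan((464,305.8,101),171.4)
s=imaging.get_image("scene")[...,::-1]
f=lambda im,x,y:cv2.resize(im[y:y+90,x:x+120],(800,600),interpolation=cv2.INTER_CUBIC)
cv2.imwrite("pics/a2.png",f(s,370,120))
```

```text
t 2.37 tcp [464.3 306.4 102.8] toolx 171.49 zaxis [ 1.e-04  0.e+00 -1.e+00] F [-0.   0.2 -0. ] M [ 0.01  0.01 -0.01] w 52.6 q [ 0.56  0.49  1.86 -0.    0.79 -0.86]
tool shift mm [ 0.2 -0.6  1.8] tool wz rad 0.0015
full rotvec [0.     0.0001 0.0015]
```

View pics/a2.png

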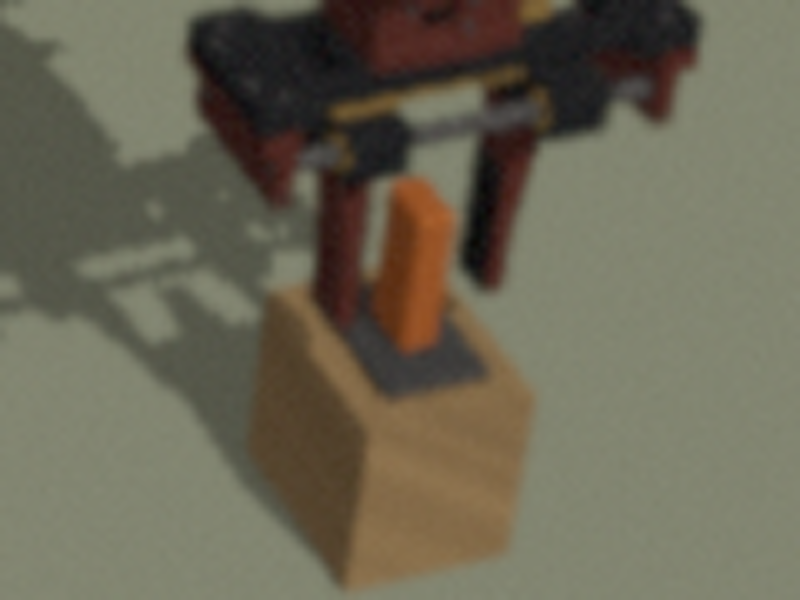

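The fingers are on either side of the handle at (415,265) in the crop, with the tips just above the collar. I'm closing the gripper.

>>> carry_out --rows '[[[0,0,0.001],[0,0,0],0.6],[[0,0,0],[0,0,0],0.8],[[0,0,0],[0,0,0],1],[[0,0,0],[0,0,0],1],[[0,0,0],[0,0,0],1],[[0,0,0],[0,0,0],1],[[0,0,0],[0,0,0],1],[[0,0,0],[0,0,0],1]]'

```text
t: 3.08
ee_pos: [464.3, 306.3, 101.8]
orientation: [0.234, 3.133, 0.0]
ft_force: [-0.6, 0.2, 1.3]
width: 15.9
```

Run:
```python
from mv import *
plan((464,305.8,101),171.4)
```

```text
t 3.08 tcp [464.3 306.3 101.8] toolx 171.47 zaxis [ 1.e-04  1.e-04 -1.e+00] F [-0.6  0.2  1.3] M [ 0.06 -0.01 -0.04] w 15.9 q [ 0.56  0.49  1.86  0.    0.79 -0.86]
tool shift mm [ 0.2 -0.5  0.8] tool wz rad 0.0013
full rotvec [0.0001 0.0001 0.0013]
```

The width is 15.9 mm, so it is gripped with almost no side force. I'm lifting about 165 mm.

>>> carry_out --rows '[[[0,0,-0.004],[0,0,0],1],[[0,0,-0.01],[0,0,0],1],[[0,0,-0.015],[0,0,0],1],[[0,0,-0.018],[0,0,0],1],[[0,0,-0.02],[0,0,0],1],[[0,0,-0.02],[0,0,0],1],[[0,0,-0.02],[0,0,0],1],[[0,0,-0.02],[0,0,0],1],[[0,0,-0.018],[0,0,0],1],[[0,0,-0.015],[0,0,0],1],[[0,0,-0.008],[0,0,0],1],[[0,0,0],[0,0,0],1]]'

```text
t: 4.08
ee_pos: [465.0, 306.7, 272.1]
orientation: [0.233, 3.13, 0.004]
ft_force: [1.2, -0.1, -1.2]
width: 16.0
```

Run:
```python
from mv import *; from workcell import imaging; import cv2,numpy as np
plan((533.7,-172.3,265),171.2)
s=imaging.get_image("scene")[...,::-1]
f=lambda im,x,y:cv2.resize(im[y:y+150,x:x+200],(800,600),interpolation=cv2.INTER_CUBIC)
cv2.imwrite("pics/a3.png",f(s,340,60))
```

```text
t 4.08 tcp [465.  306.7 272.1] toolx 171.47 zaxis [ 0.0033  0.0021 -1.    ] F [ 1.2 -0.1 -1.2] M [-0.03  0.05 -0.01] w 16.0 q [ 0.56  0.27  1.74  0.    1.13 -0.86]
tool shift mm [-139.  -463.6    6.3] tool wz rad 0.0048
full rotvec [0.0025 0.0029 0.0048]
```

View pics/a3.png

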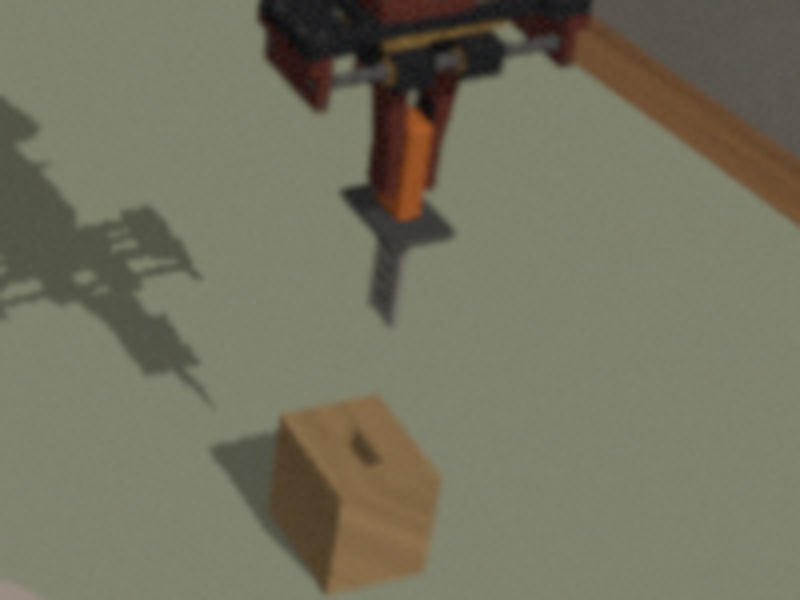

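The gauge hangs upright from the gripper at crop (400,210), clear of the stand at (360,490). Next I carry it over to the blue jar.

>>> carry_out --rows '[[[-0.002,-0.007,0],[0,0,0],1],[[-0.005,-0.015,0],[0,0,0],1],[[-0.007,-0.024,0],[0,0,0],1],[[-0.009,-0.03,0],[0,0,0],1],[[-0.009,-0.03,0],[0,0,0],1],[[-0.009,-0.03,0],[0,0,0],1],[[-0.009,-0.03,0],[0,0,0],1],[[-0.009,-0.03,0],[0,0,0],1],[[-0.009,-0.03,0],[0,0,0],1],[[-0.009,-0.03,0],[0,0,0],1],[[-0.009,-0.03,0],[0,0,0],1],[[-0.009,-0.03,0],[0,0,0],1]]'

```text
t: 5.13
ee_pos: [510.2, -22.3, 268.4]
orientation: [-0.233, -3.13, 0.0]
ft_force: [0.7, 0.1, -1.5]
width: 15.3
```

>>> carry_out --rows '[[[-0.009,-0.03,0],[0,0,0],1],[[-0.009,-0.03,0],[0,0,0],1],[[-0.009,-0.03,0],[0,0,0],1],[[-0.007,-0.024,0],[0,0,0],1],[[-0.005,-0.015,0],[0,0,0],1],[[-0.003,-0.008,0],[0,0,0],1],[[0,0,0],[0,0,0],1],[[0,0,0],[0,0,0],1],[[0,0,0],[0,0,0],1]]'

```text
t: 5.88
ee_pos: [532.0, -161.2, 269.1]
orientation: [-0.233, -3.132, -0.001]
ft_force: [-0.3, 1.1, -0.9]
width: 15.8
```

Run:
```python
from mv import *
plan((533.7,-172.3,265),171.2)
```

```text
t 5.88 tcp [ 532.  -161.2  269.1] toolx 171.51 zaxis [-1.2e-03  6.0e-04 -1.0e+00] F [-0.3  1.1 -0.9] M [-0.    0.    0.02] w 15.8 q [-0.32  0.27  1.74  0.    1.13 -1.74]
tool shift mm [ -3.3 -10.8   4.1] tool wz rad 0.0054
full rotvec [ 0.0005 -0.0013  0.0054]
```

>>> carry_out --rows '[[[-0.002,-0.005,0],[0,0,0.005],1],[[-0.001,-0.005,0.005],[0,0,0],1],[[0,-0.001,0.008],[0,0,0],1],[[0,0,0.006],[0,0,0],1],[[0,0,0.002],[0,0,0],1],[[0,0,0],[0,0,0],1],[[0,0,0],[0,0,0],1]]'

```text
t: 6.47
ee_pos: [533.7, -173.2, 248.4]
orientation: [-0.241, -3.132, -0.0]
ft_force: [-0.5, 0.1, -0.7]
width: 15.7
```

Run:
```python
from mv import *; from workcell import imaging; import cv2,numpy as np; from h import *
plan((533.7,-172.3,220),171.2)
t=imaging.get_image("top")[...,::-1];s=imaging.get_image("scene")[...,::-1]
cv2.imwrite("pics/t4.png",t);cv2.imwrite("pics/s4.png",s)
f=lambda im,x,y:cv2.resize(im[y:y+120,x:x+160],(400,300),interpolation=cv2.INTER_CUBIC)
g=cv2.resize(s[190:280,210:330],(400,300),interpolation=cv2.INTER_CUBIC)
cv2.imwrite("pics/a4.png",np.clip(np.hstack([f(t,340,170),g])*1.3,0,255))
```

```text
t 6.47 tcp [ 533.7 -173.2  248.4] toolx 171.2 zaxis [-6.e-04  2.e-04 -1.e+00] F [-0.5  0.1 -0.7] M [-0.   -0.02  0.01] w 15.7 q [-0.34  0.3   1.75  0.    1.09 -1.75]
tool shift mm [ 0.1  0.9 28.4] tool wz rad -0.0001
full rotvec [ 0.0001 -0.0007 -0.0001][ WARN:0@1.703] global loadsave.cpp:1063 imwrite_ Unsupported depth image for selected encoder is fallbacked to CV_8U.
```

View pics/a4.png

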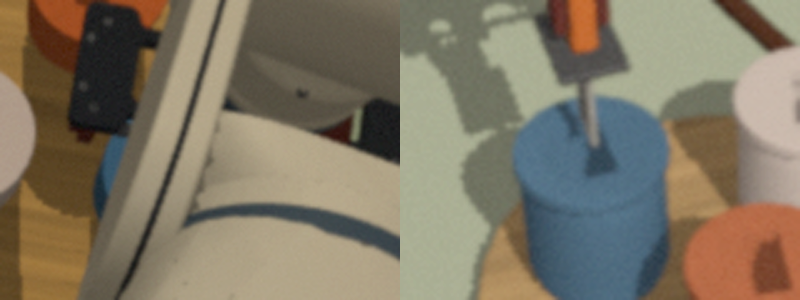

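The scene view shows the blade tip at about (268,233), just above the lid slot. The top view is blocked by the arm. I'll compare these against the projected slot and blade outlines.

Run:
```python
from h import *; import cv2,numpy as np
a=np.radians(171.2);X=np.array([np.cos(a),np.sin(a),0]);Y=np.array([-np.sin(a),np.cos(a),0])
S=np.array([533.7,-172.3,140]); G=np.array([533.7,-173.2,248.4-22])
box=lambda c,lx,ly:[c+sx*lx/2*X+sy*ly/2*Y for sx,sy in((1,1),(1,-1),(-1,-1),(-1,1))]
s=cv2.imread("pics/s4.png"); k=8
x0,y0=230,185; im=cv2.resize(s[y0:y0+75,x0:x0+100],None,fx=k,fy=k,interpolation=cv2.INTER_CUBIC); im=cv2.convertScaleAbs(im,alpha=1.4)
for q,c in((box(S,50,22),(0,255,255)),(box(G-[0,0,70],30,4),(0,0,255)),(box(G,64,44),(0,255,0))):
    p=proj("scene",q); print(p.round(1).tolist()); cv2.polylines(im,[((p-(x0,y0)+.5)*k).astype(int)],True,c,1)
cv2.imwrite("pics/a5.png",im)
```

```text
[[259.2, 226.9], [269.1, 224.5], [275.8, 240.1], [265.7, 242.6]]
[[263.7, 223.5], [265.5, 223.1], [269.5, 232.5], [267.6, 232.9]]
[[249.7, 195.4], [270.5, 190.7], [279.5, 210.5], [258.1, 215.6]]
```

View pics/a5.png

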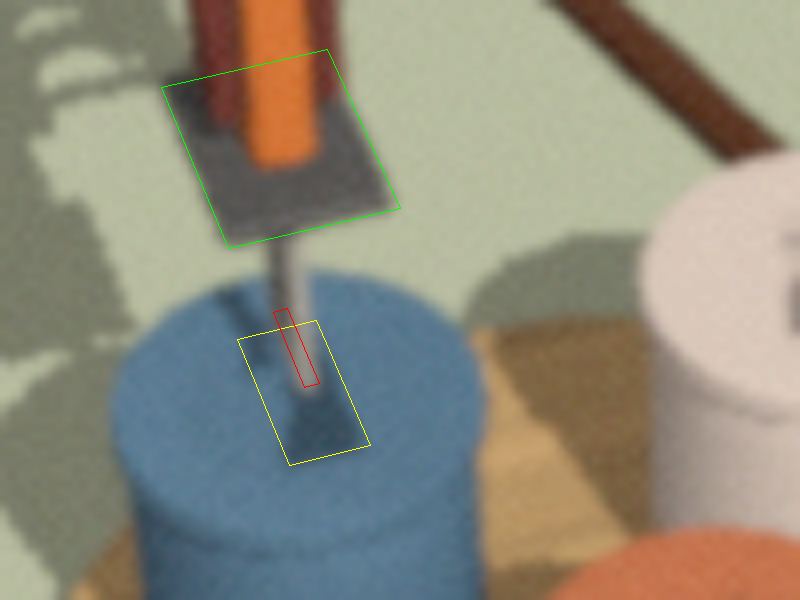

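The projected slot, collar and blade tip all match the picture, and the tip lies inside the slot. I'm lowering to just above contact.

>>> carry_out --rows '[[[0,0.001,0.003],[0,0,0],1],[[0,0,0.005],[0,0,0],1],[[0,0,0.007],[0,0,0],1],[[0,0,0.008],[0,0,0],1],[[0,0,0.008],[0,0,0],1],[[0,0,0.008],[0,0,0],1],[[0,0,0.008],[0,0,0],1],[[0,0,0.008],[0,0,0],1],[[0,0,0.008],[0,0,0],1],[[0,0,0.006],[0,0,0],1],[[0,0,0.004],[0,0,0],1],[[0,0,0],[0,0,0],1]]'

```text
t: 7.57
ee_pos: [533.5, -172.2, 174.6]
orientation: [-0.241, -3.131, -0.001]
ft_force: [0.2, -1.1, -1.3]
width: 15.8
```

Run:
```python
from mv import *
plan((533.7,-172.3,162),171.2)
```

```text
t 7.57 tcp [ 533.5 -172.2  174.6] toolx 171.19 zaxis [-1.5e-03  5.0e-04 -1.0e+00] F [ 0.2 -1.1 -1.3] M [ 0.11  0.01 -0.01] w 15.8 q [-0.33  0.39  1.81 -0.    0.94 -1.75]
tool shift mm [-0.2 -0.  12.6] tool wz rad -0.0002
full rotvec [ 0.0003 -0.0016 -0.0002]
```

>>> carry_out --rows '[[[0,0,0.003],[0,0,0],1],[[0,0,0.003],[0,0,0],1],[[0,0,0.002],[0,0,0],1],[[0,0,0.001],[0,0,0],1],[[0,0,0.001],[0,0,0],1],[[0,0,0],[0,0,0],1],[[0,0,0],[0,0,0],1]]'

```text
t: 8.15
ee_pos: [534.0, -172.4, 165.8]
orientation: [0.241, 3.132, -0.0]
ft_force: [-0.0, 0.8, -0.2]
width: 15.9
```

Run:
```python
from mv import *
plan((533.7,-172.3,162),171.2)
```

```text
t 8.15 tcp [ 534.  -172.4  165.8] toolx 171.19 zaxis [ 1.e-04 -0.e+00 -1.e+00] F [-0.   0.8 -0.2] M [-0.01  0.01 -0.  ] w 15.9 q [-0.33  0.4   1.82  0.    0.92 -1.75]
tool shift mm [0.3 0.1 3.8] tool wz rad -0.0002
full rotvec [-0.      0.0001 -0.0002]
```

>>> carry_out --rows '[[[0,0,0.001],[0,0,0],1],[[0,0,0.001],[0,0,0],1],[[0,0,0.001],[0,0,0],1],[[0,0,0],[0,0,0],1],[[0,0,0],[0,0,0],1]]'

```text
t: 8.57
ee_pos: [533.9, -172.4, 162.6]
orientation: [-0.241, -3.132, -0.0]
ft_force: [-0.2, 0.4, -1.2]
width: 16.2
```

>>> carry_out --rows '[[[0,0,0.0005],[0,0,0],1],[[0,0,0],[0,0,0],1],[[0,0,0],[0,0,0],1]]'

```text
t: 8.82
ee_pos: [534.0, -172.4, 162.2]
orientation: [-0.241, -3.132, -0.0]
ft_force: [1.0, -0.1, -1.2]
width: 15.8
```

>>> carry_out --rows '[[[0,0,0.0005],[0,0,0],1],[[0,0,0],[0,0,0],1],[[0,0,0],[0,0,0],1]]'

```text
t: 9.07
ee_pos: [534.1, -172.4, 161.8]
orientation: [0.241, 3.132, -0.0]
ft_force: [-1.1, -0.3, -0.4]
width: 16.0
```

>>> carry_out --rows '[[[0,0,0.0005],[0,0,0],1],[[0,0,0],[0,0,0],1],[[0,0,0],[0,0,0],1]]'

```text
t: 9.32
ee_pos: [534.1, -172.4, 161.8]
orientation: [0.241, 3.132, -0.0]
ft_force: [-0.4, 0.6, 4.5]
width: 16.0
```

>>> carry_out --rows '[[[0,0,0.0005],[0,0,0],1],[[0,0,0],[0,0,0],1],[[0,0,0],[0,0,0],1]]'

```text
t: 9.57
ee_pos: [534.2, -172.5, 161.8]
orientation: [0.241, 3.132, -0.0]
ft_force: [-3.6, 1.0, 9.9]
width: 15.9
```

The collar made contact at TCP z 161.8 and the upward force rose to 10 N. I'm relieving most of that before letting go.

>>> carry_out --rows '[[[0,0,-0.0005],[0,0,0],1],[[0,0,0],[0,0,0],1],[[0,0,0],[0,0,0],0.8],[[0,0,0],[0,0,0],0.7],[[0,0,0],[0,0,0],0.6],[[0,0,0],[0,0,0],0.5],[[0,0,0],[0,0,0],0.4],[[0,0,0],[0,0,0],0.4],[[0,0,0],[0,0,0],0.4]]'

```text
t: 10.32
ee_pos: [534.0, -172.4, 161.1]
orientation: [-0.241, -3.132, -0.0]
ft_force: [-0.2, -0.4, -0.6]
width: 52.1
```

Run:
```python
from mv import *; from workcell import imaging; import cv2
plan((533.7,-172.3,262),171.2)
s=imaging.get_image("scene")[...,::-1]
cv2.imwrite("pics/a6.png",cv2.resize(s[175:280,210:350],(800,600),interpolation=cv2.INTER_CUBIC))
```

```text
t 10.32 tcp [ 534.  -172.4  161.1] toolx 171.19 zaxis [-1.e-04  1.e-04 -1.e+00] F [-0.2 -0.4 -0.6] M [-0.   -0.01 -0.02] w 52.1 q [-0.33  0.41  1.82  0.    0.91 -1.75]
tool shift mm [ 3.000e-01  1.000e-01 -1.009e+02] tool wz rad -0.0002
full rotvec [ 0.     -0.0001 -0.0002]
```

View pics/a6.png

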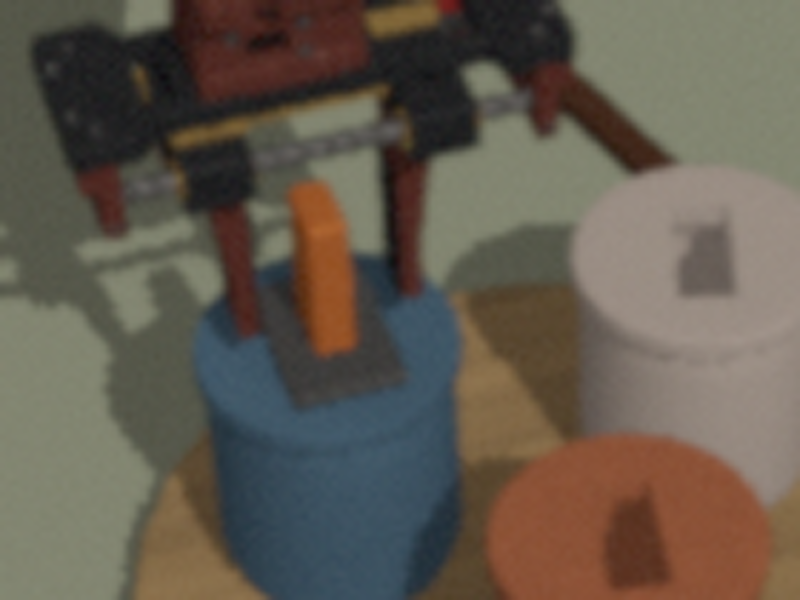

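The collar lies flat on the blue lid at crop (335,345), the handle is upright and the fingers are clear. I'm retreating upward, then sideways to free the top view.

>>> carry_out --rows '[[[0,0,-0.004],[0,0,0],0.4],[[0,0,-0.008],[0,0,0],0.4],[[0,0,-0.012],[0,0,0],0.4],[[0,0,-0.015],[0,0,0],0.4],[[0,0,-0.015],[0,0,0],0.4],[[0,0,-0.015],[0,0,0],0.4],[[0,0,-0.015],[0,0,0],0.4],[[0,0,-0.015],[0,0,0],0.4],[[0,0,-0.015],[0,0,0],0.4],[[0,0,-0.012],[0,0,0],0.4],[[0,0,-0.008],[0,0,0],0.4],[[0,0,0],[0,0,0],0.4]]'

```text
t: 11.37
ee_pos: [534.9, -172.7, 297.7]
orientation: [0.241, 3.129, -0.002]
ft_force: [-0.5, -0.4, 0.2]
width: 52.8
```

>>> carry_out --rows '[[[0.01,0,0],[0,0,0],0.4],[[0.015,0.01,0],[0,0,0],0.4],[[0.015,0.02,0],[0,0,0],0.4],[[0.015,0.03,0],[0,0,0],0.4],[[0.015,0.03,0],[0,0,0],0.4],[[0.01,0.03,0],[0,0,0],0.4],[[0,0.03,0],[0,0,0],0.4],[[0,0.03,0],[0,0,0],0.4],[[0,0.03,0],[0,0,0],0.4],[[0,0.02,0],[0,0,0],0.4],[[0,0.01,0],[0,0,0],0.4],[[0,0,0],[0,0,0],0.4]]'

```text
t: 12.37
ee_pos: [490.9, 78.2, 294.3]
orientation: [-0.238, -3.131, 0.0]
ft_force: [-0.8, -0.4, 0.8]
width: 52.7
```

Run:
```python
from mv import *; from workcell import imaging; import cv2
plan((533.7,-172.3,262),171.2)
s=imaging.get_image("scene")[...,::-1];t=imaging.get_image("top")[...,::-1]
cv2.imwrite("pics/t7.png",t)
f=lambda im,x,y:cv2.resize(im[y:y+150,x:x+200],(400,300),interpolation=cv2.INTER_CUBIC)
cv2.imwrite("pics/a7.png",cv2.convertScaleAbs(np.hstack([f(s,210,170),f(t,280,130)]),alpha=1.3))
```

```text
t 12.37 tcp [490.9  78.2 294.3] toolx 171.32 zaxis [-1.7e-03 -1.0e-04 -1.0e+00] F [-0.8 -0.4  0.8] M [0.03 0.04 0.01] w 52.7 q [ 0.13  0.15  1.83  0.    1.16 -1.29]
tool shift mm [ -80.1 -241.2   32.2] tool wz rad 0.0022
full rotvec [-0.0004 -0.0017  0.0022]
```

View pics/a7.png

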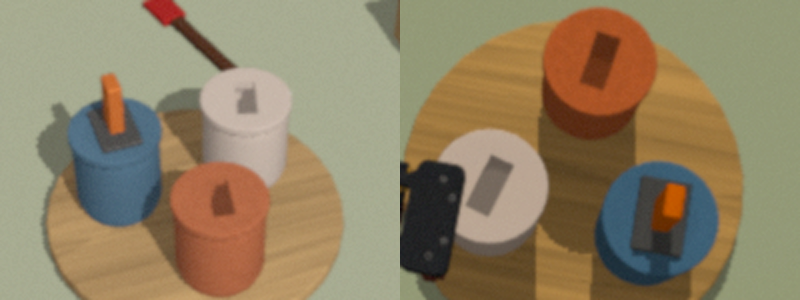

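Both views show the gauge standing upright in the blue jar with its collar flat on the lid: scene (267,228), top (410,238). The other jars look unmoved. One last numeric check, then I hand in.

>>> carry_out --rows '[[[0,0,0],[0,0,0],0.4],[[0,0,0],[0,0,0],0.4],[[0,0,0],[0,0,0],0.4],[[0,0,0],[0,0,0],0.4],[[0,0,0],[0,0,0],0.4],[[0,0,0],[0,0,0],0.4]]'

```text
t: 12.97
ee_pos: [491.7, 76.7, 295.2]
orientation: [0.242, 3.132, -0.0]
ft_force: [0.0, -0.0, -0.7]
width: 52.7
```

Run:
```python
from mv import *; from h import *; import cv2; from workcell import imaging
a=cv2.imread("pics/top0.png"); b=imaging.get_image("top")[...,::-1].copy()
a2=cv2.imread("pics/scene0.png"); b2=imaging.get_image("scene")[...,::-1].copy()
def box(im,lo,hi,w):
    h=cv2.cvtColor(im,cv2.COLOR_BGR2HSV); m=cv2.inRange(h,lo,hi); k=np.zeros_like(m); x0,y0,x1,y1=w; k[y0:y1,x0:x1]=m[y0:y1,x0:x1]
    return cv2.boundingRect(max(cv2.findContours(k,0,1)[0],key=cv2.contourArea))
for nm,lo,hi,w,w2 in(("blue",(95,80,40),(115,255,255),(370,200,450,285),(235,210,305,285)),("terra",(0,120,80),(14,255,255),(340,125,420,205),(285,245,355,325)),("white",(0,0,100),(179,45,255),(285,185,365,265),(300,200,360,270))):
    print(nm,"top",box(a,lo,hi,w),box(b,lo,hi,w),"scene",box(a2,lo,hi,w2),box(b2,lo,hi,w2))
v=cv2.cvtColor(b,cv2.COLOR_BGR2HSV)
o=readout.get_obs(); print(o["t"],o["ft_force"].round(1),abs(o["qvel"]).max().round(3))
```

```text
blue top (378, 212, 60, 60) (378, 212, 60, 60) scene (245, 220, 45, 62) (244, 220, 46, 62)
terra top (351, 134, 58, 54) (351, 134, 58, 55) scene (294, 251, 52, 68) (294, 251, 52, 68)Traceback (most recent call last):
  File "<stdin>", line 8, in <module>
  File "<stdin>", line 6, in box
ValueError: max() iterable argument is empty
```

The white mask's thresholds missed the jar, so I'll check that jar by image difference instead.

Run:
```python
import cv2,numpy as np; from workcell import imaging,close_job,readout
a=cv2.imread("pics/scene0.png"); b=imaging.get_image("scene")[...,::-1]
g=lambda im:cv2.GaussianBlur(cv2.cvtColor(np.ascontiguousarray(im),cv2.COLOR_BGR2GRAY),(3,3),0)[200:268,303:362].astype(np.float32)
print("white shift px",cv2.phaseCorrelate(g(a),g(b)),"mean diff",np.abs(g(a)-g(b)).mean())
print(readout.get_obs()["t"],close_job())
```

```text
white shift px ((0.024454917050267255, -0.007570101946122065), 1.0052748020048494) mean diff 2.6617646
the job is handed in; nothing more can be done
13.1167 None
```

I took the orange-handled gauge from its bamboo stand, put its blade down through the blue jar's slot, and lowered it until the collar rested on the lid. I then let go, backed off, and handed the job in at 13.1 s.

- **Seating:** the collar made contact at TCP z 161.8 mm; 162 was expected. The highest upward force I read was about 10 N, and I eased it off before opening the gripper. Both views then show the gauge upright and the collar flat on the lid.
- **Jars:** the blue and terracotta outlines agree with the first pictures within 1 pixel. The white jar shifted by only 0.02 pixel.
- **Failed checks:** my colour mask for the white jar found nothing, so I used image correlation for it instead. While lowering, the arm blocked the top view, so only the scene camera confirmed the alignment at that point.

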